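# Clamp a tube in a welding jig with its draw latch

### The job

Clamp the tube in the welding jig with its draw latch: take the claw by its T-bar, bring it right down over the keeper bar on the sliding jaw and draw it back until you feel its hook bear on the bar, then let go and swing the lever back and down over centre until it lies on its rest and stays there by itself with the jaw drawn in. Do not force the claw against the keeper by hand or press the lever hard on its rest, and leave the loose things beside the jig where they are.

Things in the scene. Friction and masses are not known exactly. Their poses are not given: they have to be found in the camera images.
- jig: Welding jig fixed to the bench: steel base plate 12 mm thick, x = -115 to +150 mm, y = -55 to +55. Origin on the bench straight below the lever pivot; x axis along the latch from the lever pivot to the keeper, y along the pivots, z up. The latch moves in the plane y = 0. A square tube 30 x 150 x 30 mm (along y) lies at x = 25 to 55, z = 12 to 42.
- lever_axis (a point): Lever pivot: x 0, y 0, z 70 mm in the jig. The lever also carries the claw's pivot pin, on a crank 20 mm from this axis, at 92 deg + lever angle above the jig's +x (12 deg farther round than the handle).
- lever (a joint): Lever angle, rad. 0 = open stop; the handle stands at 80 deg + lever above the jig's +x, so it is upright near 0.17 and at 1.745 lies level towards -x on its rest. Dead centre near 1.54; beyond it the spring pulls it down, slowly. Stays where left while unloaded (0.05 N m friction). With the claw hooked it takes up to about 12 N square to the handle at 65 mm. Starts 0 to 0.15.
- claw_pivot (a joint): Claw angle relative to the lever, rad, positive as the claw rises. The claw's slope above the jig's +x is lever + claw_pivot (0 = level). Stiff pivot (0.11 N m friction): the claw stays where left and tends to turn along with the lever, so a claw left with slack lifts off the keeper when the lever is swung. Starts raised, slope 0.35 to 0.75.
- claw_pin (a point): Axis of the claw's pivot pin on the lever's crank; origin of the claw's frame (x along the claw to the hook, z up when level, both turned by the slope).
- jaw (a joint): Draw of the sliding jaw, m: 0 = open (pushed to +x by its spring), grows as the jaw is drawn to -x towards the tube, at most 0.020. Spring 32 N at 0, 2.5 N more per mm. Closed by the latch it reads about 0.004 to 0.015, according to where the keeper is set.
- t_bar (a point): Centre of the dark T-bar by which the claw is held: round bar 14 mm thick, 26 mm long along the jig's y, flat ends (grip the ends, or across), on an 8 mm stem. At x 84, z 28 mm in the claw's frame; below it the top of the claw's plate (34 mm wide in y, x = 58 to 94) is at z 9.5 mm.
- hook_end (a point): Lower end of the claw's hook, at x 86.6, z -11.7 mm in the claw's frame. The hook is 5 mm thick, its inner face (towards the pivot) at x 85, leaning slightly in at the bottom; the plate's underside is at z 4.5. With the plate right down on the keeper bar, hook_end lies about 14 mm lower than the bar's axis; 6 to 12 mm lower is well hooked (deeper, the plate rubs on the bar).
- jaw_top: Top of the sliding jaw, axes as the jig's. Origin: NOMINAL axis of the keeper bar, 70 mm above the bench, 71 mm from the lever pivot in x with the jaw open. The keeper, a round steel bar 8 mm thick, 42 mm long along y between two uprights, is on a slotted adjuster: its true axis is up to 5 mm to either side in x of this origin, different each time, fixed in use.
- claw: The claw's front part (plate, hook, T-bar), origin at the claw pin. With the lever at its open stop the hook comes down 1.5 to 12 mm beyond the bar; the claw must then be drawn back towards -x (the lever drags with 3 to 8 N) until the hook bears on the bar.
- handle: The lever's handle: flat steel 8 mm thick, 13 mm wide, its outer part (48 to 88 mm from the pivot) a ribbed paddle 30 mm wide; origin on the lever pivot, x along the handle outwards.
- handle_end (a point): Outer end of the handle, 88 mm from the lever pivot.
- rest: Rubber-topped post (16 x 24 mm) at x = -70 of the jig, on which the closed handle lies; origin at the centre of its top, 66 mm above the bench.
- coupon: Loose bystander: cut steel coupon, 45 x 60 x 13 mm, flat beside the jig.
- magnet_square: Loose bystander: arrow-shaped welding magnet, 75 x 90 x 14 mm, flat beside the jig.
- bolt: Loose bystander: hex bolt, 59 mm long, lying beside the jig.

How it is judged:
On the way:
1. the claw has dropped over the keeper bar, hook behind it, with the lever still up (z of hook_end in the frame of jaw_top below -0.004 m and x of hook_end in the frame of jaw_top above -0.0025 m and value of joint lever below 0.8 rad), for 0.2 s.
At the end, for the whole second after the job is handed in: The hook is behind the keeper bar (hook_end more than 4 mm below the bar's axis and on the side away from the lever), the lever is over centre and down on its rest (above 1.68 rad) and still, and the latch holds the jaw drawn in by more than 3 mm (z of hook_end in the frame of jaw_top below -0.004 m and x of hook_end in the frame of jaw_top above -0.0025 m and value of joint lever above 1.68 rad and value of joint jaw above 0.003 m and velocity of joint lever below 0.05 rad/s); the robot touches nothing.
It fails at once if the claw is forced by hand: it bears on the keeper with more than 20 N while the fingers touch it (contact force between claw and jaw_top above 20 N and contact force between the fingers and claw above 0.5 N).
It fails at once if the lever is pressed on its rest with more than 30 N (contact force between handle and rest above 30 N).
It fails at once if the steel coupon is moved by more than 15 mm (distance of coupon from where it was at the start of the episode above 0.015 m).
It fails at once if the welding magnet is moved by more than 15 mm (distance of magnet_square from where it was at the start of the episode above 0.015 m).
It fails at once if the bolt is moved by more than 15 mm (distance of bolt from where it was at the start of the episode above 0.015 m).
It also fails if it takes over 72 s, if anything falls off the work surface, if the arm or the gripper's body presses on something with over 40 N, if the wrist force passes 120 N, or if a joint passes its speed limit or range.

### The arm

A 6-joint arm with a two-finger parallel gripper is mounted at the origin on a cart in front of the work surface, level with it; the furniture and walls round the work are solid. World frame = base frame: x ahead of the robot, y to its left, z up, the work surface at z = 0. Lengths are in m, angles in rad, forces in N, time in s.
With the tool pointing down it reaches from about 0.375 to 0.75 m from the base axis. Payload 9 kg.
Tool frame: the origin (TCP) lies midway between the tips of the shut fingers; the grasp point (between the pads) lies 19 mm behind it; z points along the fingers, y is the line along which they close (so a half turn about z gives the same grasp; the last joint's range is limited). The gripper opens to 85 mm and grips with 20 to 120 N. Pads are 22 mm wide; open, the fingers measure 114 mm over their backs; the gripper's body (76 mm by 85 mm) begins 54 mm behind the grasp point. The pads swing forward as they close: fully open they stand 13 mm farther back than shut.
Start: joints at [1.054, 0.104, 0.097, 1.564, 0, 1.353], TCP at [0.177, 0.573, 0.231] pointing down, gripper open.
Joint ranges: [-2.99, 2.99], [-0.84, 1.86], [-1.1, 1.16], [-1.84, 2.11], [-1.51, 1.56], [-3.14, 3.14]. Speed limits (rad/s): [2.22, 2.22, 2.57, 3.14, 3.14, 3.14].

### API

Orientations are given as a unit quaternion [w, x, y, z].
In Python, from cell import env gives the robot as it stands. The module is installed in compiled form; this text tells all that it offers.
- The arm moves only by the tool servo_tool, never from a script. Its argument "targets" is one flat list of numbers, 7 for each row, row after row: the shift along the world's x, y, z each as a share of 0.8 m, from -1 to 1, then the turn, a rotation vector about the world's x, y, z each as a share of 90 degrees, from -1 to 1, then the gripper's target within -1 to 1 (fully open at 1, half-way at 0, shut at -1). A call has exactly 10 rows; each row is the pose to reach, as a shift and turn from the pose commanded when the call began; what a row does not reach only later rows make up. A row lasts 1/12 s, in which the tool goes at most 41.7 mm and 7.16 degrees, less where a joint would pass 70% of its speed; a pose out of reach is approached as far as the arm can. A call with a number of a shift or a turn outside -1 to 1 is refused whole. A call with a gripper value outside its range is refused whole. The fingers move at their own pace and stop on an object; "newtons" is the grip in N (left out, the last holds). Time passes only in rows, so rows that repeat a pose let the fingers close, or fill a call up. It gives the time, the measured TCP pose, the force, the opening and the grip force at its end, in the units of the state.
- env.get_state(): the state, without advancing time (a new reading comes with each control period).
- env.read_camera(name): name is "scene" or "top" or "wrist"; returns a dict with "img" (480x640x3 uint8, red, green, blue), "mtx" (3x3 intrinsics, pixels), "distortion" ([k1, k2, p1, p2, k3] as OpenCV has them; the pictures are not rectified), "T" (4x4, takes a point from camera to world coordinates). Camera axes: x right, y up, looking along -z (the intrinsics and any distortion apply to the point x, -y, -z); pixel columns grow to the right and rows downward; lengths in m; the calibration is good to about 2 mm. A picture is of the moment at which its call begins. There is no depth.
- env.job_done(): hands the job in; it is judged then, once.
Trained networks look in a picture, given as the dict that the camera call returned (one of the last four; its "shot" number tells which), for a name from the list of things; names that differ only in an ending like _2 or _b are one class to them, and where a whole thing is asked for, a point or a joint stands for the part that bears it (a point fixed in the world has none). Each returns a list of dicts, best first, with "score" (0 to 1); they miss things now and then, are a little off and sometimes report something else, mostly with a low value. They report only what shows in the picture. A call takes as long as a camera call.
- env.boxes_of(label, picture): "at" ([column, row] in pixels, amid what is visible of it).
The state is a dict: "t": time; "q": joint angles; "joint_vel": joint speeds; "joint_efforts": joint torques, N m; "tcp_pos": TCP position; "ee_rot": TCP orientation; "force": force on the tool from outside, world axes, zero at the start; "ft_torque": the same for the moment, N m; "grip_width": finger opening in m; "gripper_force": force on a finger pad.
Only numpy, scipy, OpenCV 4.12 (cv2) and the standard library are available. Lean on these libraries where they do the work, as an engineer would, in place of code of your own. Each camera call takes 0.05 s, during which the arm holds its last target. There are 200 camera calls.

## Working session

There is one attempt and no reset: what is moved stays moved. The work goes in short steps, Python scripts to look and compute and a tool call to move; the robot and the scene stay as the last step left them, time stands still between calls to the robot, and variables do not carry over. Pictures are saved under pics/ and viewed, at most 10 in all, crops included, and the job is handed in when it is done.

Besides the shell and the picture viewer there is one more tool, called after "Call:" as name(argument=value, ...), one argument or row to a line, values as JSON. servo_tool: Moves the arm, as the interface text tells. Its arguments: {"type":"object","properties":{"targets":{"type":"array","items":{"type":"number","minimum":-1,"maximum":1}},"newtons":{"type":"number"}},"required":["targets"]}

```bash
mkdir -p pics; cat > h.py <<'E'
import numpy as np, cv2
from cell import env
from scipy.spatial.transform import Rotation as R
def shot(name,save=None):
    p=env.read_camera(name)
    if save: cv2.imwrite('pics/'+save,p['img'][:,:,::-1])
    return p
def ray(p,uv):
    u=cv2.undistortPoints(np.array([[uv]],float),np.array(p['mtx']),np.array(p['distortion']))[0,0]
    T=np.array(p['T']); d=T[:3,:3]@np.array([u[0],-u[1],-1]); return T[:3,3],d/np.linalg.norm(d)
def atz(p,uv,z):
    o,d=ray(p,uv); return o+d*(z-o[2])/d[2]
def tri(rs):
    A=0;b=0
    for o,d in rs:
        M=np.eye(3)-np.outer(d,d);A=A+M;b=b+M@o
    x=np.linalg.solve(A,b); return x,[np.linalg.norm((np.eye(3)-np.outer(d,d))@(x-o))for o,d in rs]
def proj(p,X):
    T=np.array(p['T']); c=T[:3,:3].T@(np.array(X)-T[:3,3]); c=np.array([c[0],-c[1],-c[2]])
    return cv2.projectPoints(c.reshape(1,1,3),np.zeros(3),np.zeros(3),np.array(p['mtx']),np.array(p['distortion']))[0].ravel()
E
python3 - <<'E'
from h import *
np.set_printoptions(precision=4,suppress=True)
P={n:shot(n,n+'0.png') for n in('scene','top','wrist')}
for l in ['jig','lever_axis','claw_pin','t_bar','hook_end','jaw_top','handle','handle_end','rest','claw','coupon','magnet_square','bolt']:
    rs=[]
    for n,p in P.items():
        b=env.boxes_of(l,p)[:2]
        print(l,n,[(np.round(x['at']),round(x['score'],2)) for x in b])
        if b and b[0]['score']>.4: rs.append(ray(p,b[0]['at']))
    if len(rs)>1: print('   ->',*tri(rs))
s=env.get_state();print(s)
for n,p in P.items(): print(n,p['T'])
E
```

```text
jig scene [(array([313., 300.]), 0.78), (array([392., 322.]), 0.71)]
jig top [(array([368., 291.]), 0.81), (array([372., 284.]), 0.2)]
jig wrist []
   -> [ 0.4872 -0.0842  0.0137] [np.float64(0.006271988605393628), np.float64(0.006271988605393588)]
lever_axis scene [(array([314., 295.]), 0.77)]
lever_axis top [(array([369., 294.]), 0.76)]
lever_axis wrist []
   -> [ 0.4843 -0.0868  0.0262] [np.float64(0.0034410483320569535), np.float64(0.003441048332056832)]
claw_pin scene []
claw_pin top [(array([374., 316.]), 0.67), (array([376., 314.]), 0.51)]
claw_pin wrist []
t_bar scene [(array([298., 249.]), 0.78)]
t_bar top [(array([370., 334.]), 0.33), (array([365., 241.]), 0.22)]
t_bar wrist []
hook_end scene [(array([301., 250.]), 0.96)]
hook_end top [(array([376., 312.]), 0.75), (array([366., 292.]), 0.51)]
hook_end wrist []
   -> [ 0.4548 -0.0909  0.132 ] [np.float64(0.0016462998322435533), np.float64(0.0016462998322434592)]
jaw_top scene [(array([289., 294.]), 0.92), (array([298., 252.]), 0.53)]
jaw_top top [(array([369., 333.]), 0.84)]
jaw_top wrist []
   -> [ 0.424  -0.0897  0.0521] [
[... 1804 characters left out ...]
.0004,   0.    ]), 'tcp_pos': array([0.1766, 0.5734, 0.2313]), 'ee_rot': array([0.    , 0.1488, 0.9889, 0.    ]), 'force': array([1.0675, 0.4988, 0.2028]), 'ft_torque': array([ 0.0205, -0.0014,  0.047 ]), 'gripper_force': 0.0, 'grip_width': 0.08549659944177622}
scene [[ 0.8644  0.2271 -0.4486  0.1565]
 [-0.5025  0.4207 -0.7553 -0.6499]
 [ 0.0172  0.8783  0.4778  0.5077]
 [ 0.      0.      0.      1.    ]]
top [[ 0.0243  0.9941 -0.1053  0.4646]
 [-0.9997  0.0244 -0.0004 -0.0059]
 [ 0.0022  0.1052  0.9944  1.085 ]
 [ 0.      0.      0.      1.    ]]
wrist [[ 0.2946 -0.9039 -0.3102  0.0958]
 [ 0.9556  0.2782  0.0969  0.5982]
 [-0.0013 -0.325   0.9457  0.3735]
 [ 0.      0.      0.      1.    ]]
```

```bash
python3 - <<'E'
import cv2,numpy as np
a=cv2.imread('pics/scene0.png')[195:375,220:420];b=cv2.imread('pics/top0.png')[210:390,270:470]
r=lambda i:cv2.resize(i,(400,360),interpolation=cv2.INTER_CUBIC)
a=cv2.resize(a,(400,360));b=r(b)
cv2.imwrite('pics/c0.png',cv2.resize(np.hstack([a,b]),None,fx=1,fy=1))
E
```

```text
(no output)
```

View pics/c0.png

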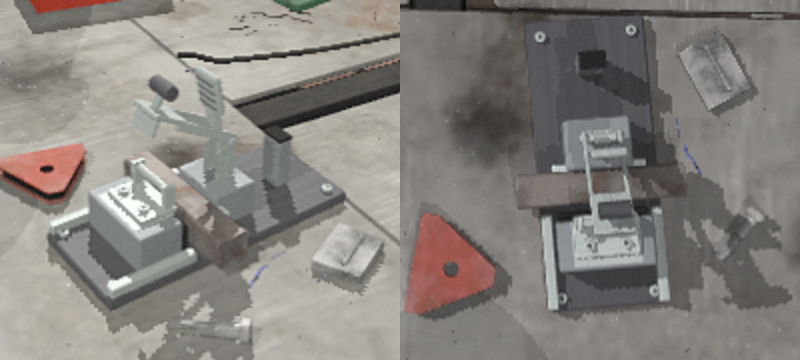

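The left half (scene) shows the lever upright and the claw raised, with its T-bar at about (301,238). The right half (top) shows the jig's keeper end towards the robot, plate corners about (333,218), (393,217), (344,365), (404,361) and T-bar about (378,314). The magnet, coupon and bolt lie to the sides.

```bash
python3 - <<'E'
from h import *
np.set_printoptions(precision=4,suppress=True)
t=shot('top');s=shot('scene')
C=[(333.5,218.5),(392.5,217.5),(344,365),(404.5,361)]
W=np.array([atz(t,c,.012)for c in C]);print(W)
# jig corners: top-left: x=-115, left side=+y world ; jig x ~ -world x => jig y ~ -world y
J=np.array([(-.115,-.055),(-.115,.055),(.15,-.055),(.15,.055)])
mw,mj=W[:,:2].mean(0),J.mean(0)
H=(J-mj).T@(W[:,:2]-mw);th=np.arctan2(H[0,1]-H[1,0],H[0,0]+H[1,1])
Rm=np.array([[np.cos(th),-np.sin(th)],[np.sin(th),np.cos(th)]]);o=mw-Rm@mj
print('yaw',np.degrees(th),'o',o,'res',W[:,:2]-mw-(J-mj)@Rm.T)
X,r=tri([ray(t,(378.5,314.5)),ray(s,(301,238.5))]);print('tbar',X,r,'jig',Rm.T@(X[:2]-o))
X,r=tri([ray(t,(270+103,210+65.5)),ray(s,(220+103,195+35))]);print('handle end?',X,r,'jig',Rm.T@(X[:2]-o))
E
```

```text
[[ 0.6247 -0.0209  0.012 ]
 [ 0.6293 -0.1299  0.012 ]
 [ 0.3584 -0.0459  0.012 ]
 [ 0.3679 -0.1551  0.012 ]]
yaw -174.81739399436134 o [ 0.5125 -0.0864] res [[ 0.0026  0.0003]
 [-0.0027  0.0008]
 [ 0.0002 -0.0008]
 [-0.0001 -0.0004]]
tbar [ 0.4519 -0.093   0.1554] [np.float64(0.00048541117092509444), np.float64(0.00048541117092507525)] jig [0.0609 0.0011]
handle end? [ 0.508  -0.0806  0.1516] [np.float64(0.006637456443322868), np.float64(0.006637456443322913)] jig [ 0.004  -0.0061]
```

Call:
servo_tool(
  targets=[0.31,-0.4,0.05,0,0,0.12,0.4,0.31,-0.4,0.05,0,0,0.12,0.4,0.31,-0.4,0.05,0,0,0.12,0.4,0.31,-0.4,0.05,0,0,0.12,0.4,0.31,-0.4,0.05,0,0,0.12,0.4,0.31,-0.4,0.05,0,0,0.12,0.4,0.31,-0.4,0.05,0,0,0.12,0.4,0.31,-0.4,0.05,0,0,0.12,0.4,0.31,-0.4,0.05,0,0,0.12,0.4,0.31,-0.4,0.05,0,0,0.12,0.4],
  newtons=20,
)

```text
t: 3.03
tcp_pos: [0.426, 0.2511, 0.2718]
ee_rot: [0.001, 0.056, 0.998, 0.0]
force: [1.1, 1.2, 0.0]
grip_width: 0.0596
gripper_force: 0.0
```

Call:
servo_tool(
  targets=[0.034,-0.433,-0.03,0,0,0.128,0.4,0.034,-0.433,-0.03,0,0,0.128,0.4,0.034,-0.433,-0.03,0,0,0.128,0.4,0.034,-0.433,-0.03,0,0,0.128,0.4,0.034,-0.433,-0.03,0,0,0.128,0.4,0.034,-0.433,-0.03,0,0,0.128,0.4,0.034,-0.433,-0.03,0,0,0.128,0.4,0.034,-0.433,-0.03,0,0,0.128,0.4,0.034,-0.433,-0.03,0,0,0.128,0.4,0.034,-0.433,-0.03,0,0,0.128,0.4],
)

```text
t: 3.87
tcp_pos: [0.4517, -0.0969, 0.2466]
ee_rot: [-0.0, -0.043, 0.999, -0.0]
force: [0.4, -0.1, 0.2]
grip_width: 0.0596
gripper_force: 0.0
```

```bash
python3 - <<'E'
from h import *
np.set_printoptions(precision=4,suppress=True)
p=shot('wrist','w1.png');s=env.get_state();print(s['q'],s['tcp_pos'],s['ee_rot'])
for l in ['t_bar','jaw_top','handle_end']:print(l,[(x['at'],x['score'])for x in env.boxes_of(l,p)[:2]])
print('pred tbar',proj(p,(.4519,-.093,.1554)))
E
```

```text
[-0.4918 -0.3152 -0.2666  1.62    0.     -0.5787] [ 0.4516 -0.0949  0.247 ] [-0.0003 -0.0435  0.9991  0.0002]
t_bar [([329.1, 228.6], 0.83), ([203.0, 175.2], 0.29)]
jaw_top [([327.3, 181.0], 0.87), ([463.0, 153.9], 0.19)]
handle_end [([324.0, 178.9], 0.73), ([323.5, 294.7], 0.58)]
pred tbar [322.7378 245.9383]
```

View pics/w1.png

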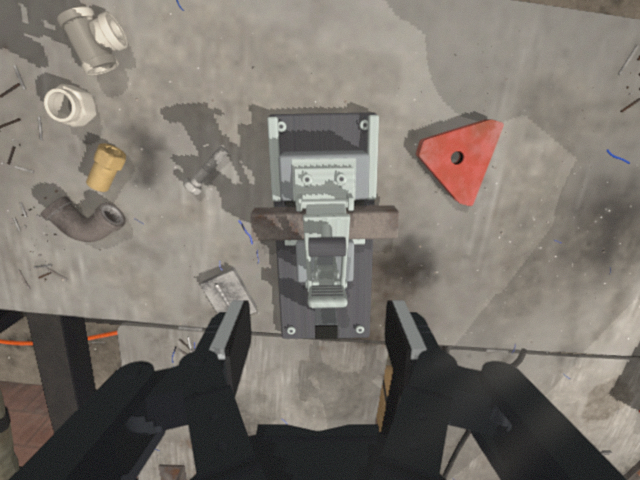

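The wrist view shows the T-bar at (326,246), which matches the triangulated point to within about 2 mm. Next I descend and grip its ends.

Call:
servo_tool(
  targets=[0,0.002,-0.03,0,0,0,0.4,0,0.002,-0.06,0,0,0,0.3,0,0.002,-0.09,0,0,0,0.3,0,0.002,-0.115,0,0,0,0.3,0,0.002,-0.131,0,0,0,0.3,0,0.002,-0.131,0,0,0,0.3,0,0.002,-0.131,0,0,0,-0.6,0,0.002,-0.131,0,0,0,-0.6,0,0.002,-0.131,0,0,0,-0.6,0,0.002,-0.131,0,0,0,-0.6],
  newtons=20,
)

```text
t: 4.9
tcp_pos: [0.4523, -0.0912, 0.1439]
ee_rot: [0.001, -0.046, 0.999, -0.0]
force: [-3.6, 2.7, 4.3]
grip_width: 0.0251
gripper_force: 23.9
```

Call:
servo_tool(
  targets=[0,0,0,0,0,0,-0.6,0,0,0,0,0,0,-0.6,0,0,0,0,0,0,-0.6,0,0,0,0,0,0,-0.6,0,0,0,0,0,0,-0.6,0,0,0,0,0,0,-0.6,0,0,0,0,0,0,-0.6,0,0,0,0,0,0,-0.6,0,0,0,0,0,0,-0.6,0,0,0,0,0,0,-0.6],
)

```text
t: 5.73
tcp_pos: [0.4518, -0.0913, 0.1434]
ee_rot: [0.0, -0.045, 0.999, 0.0]
force: [-4.6, 3.0, 6.3]
grip_width: 0.0256
gripper_force: 24.1
```

```bash
python3 - <<'E'
from h import *
np.set_printoptions(precision=4,suppress=True)
p=shot('scene');s=env.get_state();print(s['tcp_pos'],s['force'],s['grip_width'])
w=shot('wrist')
a=cv2.resize(p['img'][170:330,220:380],(400,400));b=cv2.resize(w['img'],(400,300));b=np.vstack([b,np.zeros((100,400,3),np.uint8)])
cv2.imwrite('pics/c2.png',np.hstack([a,b])[:,:,::-1])
E
```

```text
[ 0.4518 -0.0913  0.1435] [-4.7892  3.5946  6.8773] 0.025448896519584163
```

View pics/c2.png

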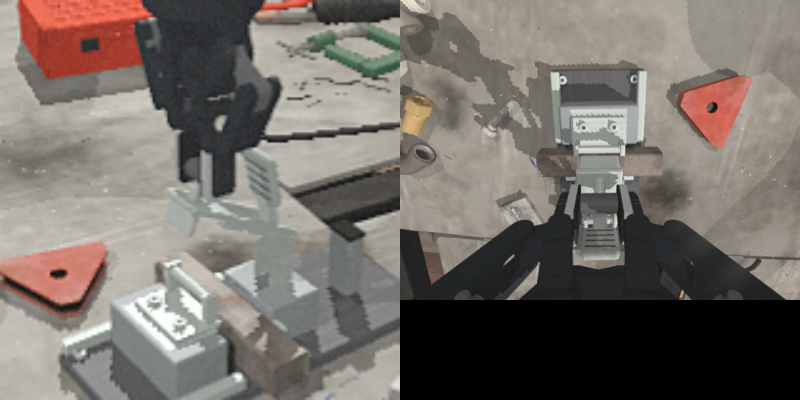

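T-bar is gripped (width 25.5 mm). Next I swing the claw down along its arc to about level.

Call:
servo_tool(
  targets=[-0.004,-0.0003,-0.0043,0,0,0,-0.6,-0.008,-0.0007,-0.0086,0,0,0,-0.6,-0.012,-0.001,-0.013,0,0,0,-0.6,-0.0155,-0.0014,-0.0172,0,0,0,-0.6,-0.0187,-0.0017,-0.0215,0,0,0,-0.6,-0.0218,-0.002,-0.0265,0,0,0,-0.6,-0.0247,-0.0023,-0.0316,0,0,0,-0.6,-0.0271,-0.0025,-0.0367,0,0,0,-0.6,-0.0293,-0.0027,-0.0418,0,0,0,-0.6,-0.0311,-0.0028,-0.0468,0,0,0,-0.6],
)

```text
t: 6.67
tcp_pos: [0.4267, -0.0936, 0.1046]
ee_rot: [-0.0, -0.045, 0.999, 0.0]
force: [0.5, 3.1, 1.7]
grip_width: 0.0253
gripper_force: 24.2
```

```bash
python3 - <<'E'
from h import *
np.set_printoptions(precision=4,suppress=True)
p=shot('scene');s=env.get_state();print(s['tcp_pos'],s['force'],s['grip_width'])
w=shot('top')
a=cv2.resize(p['img'][190:340,220:370],(400,400));b=cv2.resize(w['img'][240:390,300:450],(400,400))
cv2.imwrite('pics/c3.png',np.hstack([a,b])[:,:,::-1])
E
```

```text
[ 0.4264 -0.0935  0.1039] [ 1.7043  1.1445 -0.0219] 0.025448979666287327
```

View pics/c3.png

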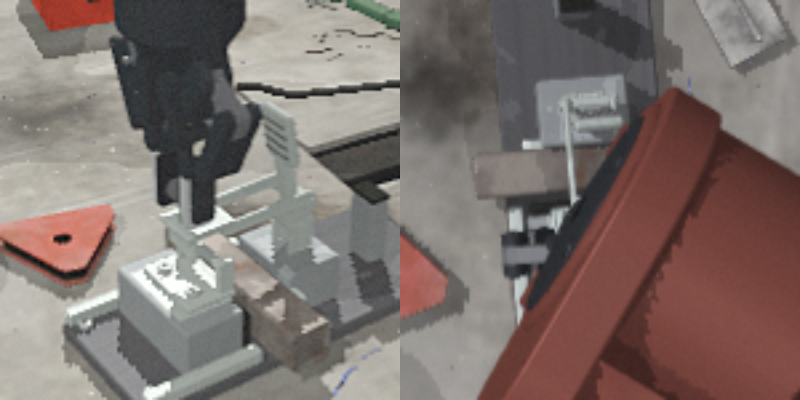

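Call:
servo_tool(
  targets=[-0.001,0,-0.002,0,0,0,-0.6,-0.002,0,-0.004,0,0,0,-0.6,-0.003,0,-0.006,0,0,0,-0.6,-0.0035,0,-0.008,0,0,0,-0.6,-0.004,-0.0003,-0.01,0,0,0,-0.6,-0.0042,-0.0004,-0.0124,0,0,0,-0.6,-0.0042,-0.0004,-0.0124,0,0,0,-0.6,-0.0042,-0.0004,-0.0124,0,0,0,-0.6,-0.0042,-0.0004,-0.0124,0,0,0,-0.6,-0.0042,-0.0004,-0.0124,0,0,0,-0.6],
)

```text
t: 7.6
tcp_pos: [0.4235, -0.0939, 0.095]
ee_rot: [-0.0, -0.045, 0.999, 0.0]
force: [2.8, 2.5, -0.3]
grip_width: 0.0253
gripper_force: 24.0
```

Call:
servo_tool(
  targets=[-0.0005,0,-0.002,0,0,0,-0.6,-0.001,0,-0.004,0,0,0,-0.6,-0.001,0,-0.006,0,0,0,-0.6,-0.0015,0,-0.008,0,0,0,-0.6,-0.0018,0,-0.01,0,0,0,-0.6,-0.0018,0,-0.0115,0,0,0,-0.6,-0.0018,0,-0.0115,0,0,0,-0.6,-0.0018,0,-0.0115,0,0,0,-0.6,-0.0018,0,-0.0115,0,0,0,-0.6,-0.0018,0,-0.0115,0,0,0,-0.6],
)

```text
t: 8.43
tcp_pos: [0.4219, -0.0939, 0.0858]
ee_rot: [-0.0, -0.045, 0.999, 0.0]
force: [-2.3, 0.6, 0.7]
grip_width: 0.0253
gripper_force: 24.3
```

```bash
python3 - <<'E'
from h import *
np.set_printoptions(precision=4,suppress=True)
p=shot('scene');s=env.get_state();print(s['tcp_pos'],s['force'],s['grip_width'])
w=shot('wrist')
a=cv2.resize(p['img'][200:320,230:350],(400,400));b=cv2.resize(w['img'][120:360,200:440],(400,400))
cv2.imwrite('pics/c4.png',np.hstack([a,b])[:,:,::-1])
E
```

```text
[ 0.4219 -0.0939  0.0859] [-2.4982  1.4825  0.0227] 0.025463123735565304
```

View pics/c4.png

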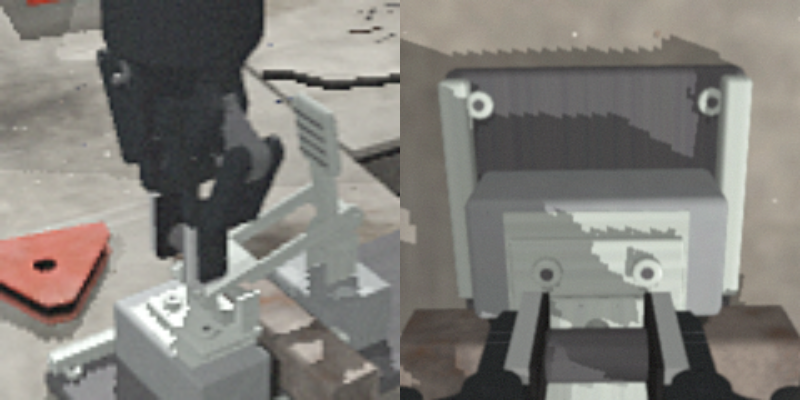

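The claw now sits down between the keeper's uprights and forces are low. I'll probe down a little to feel the plate.

Call:
servo_tool(
  targets=[0,0,-0.0005,0,0,0,-0.6,0,0,-0.001,0,0,0,-0.6,0,0,-0.0015,0,0,0,-0.6,0,0,-0.002,0,0,0,-0.6,0,0,-0.0025,0,0,0,-0.6,0,0,-0.0025,0,0,0,-0.6,0,0,-0.0025,0,0,0,-0.6,0,0,-0.0025,0,0,0,-0.6,0,0,-0.0025,0,0,0,-0.6,0,0,-0.0025,0,0,0,-0.6],
)

```text
t: 9.37
tcp_pos: [0.4219, -0.0939, 0.0838]
ee_rot: [-0.0, -0.045, 0.999, 0.0]
force: [-5.5, 1.2, 1.8]
grip_width: 0.0255
gripper_force: 24.4
```

Call:
servo_tool(
  targets=[0.0005,0,0.0003,0,0,0,-0.6,0.001,0,0.0006,0,0,0,-0.6,0.0015,0.0001,0.0009,0,0,0,-0.6,0.002,0.0002,0.0012,0,0,0,-0.6,0.0025,0.0002,0.0012,0,0,0,-0.6,0.0025,0.0002,0.0012,0,0,0,-0.6,0.0025,0.0002,0.0012,0,0,0,-0.6,0.0025,0.0002,0.0012,0,0,0,-0.6,0.0025,0.0002,0.0012,0,0,0,-0.6,0.0025,0.0002,0.0012,0,0,0,-0.6],
)

```text
t: 10.2
tcp_pos: [0.4233, -0.0937, 0.0845]
ee_rot: [-0.001, -0.045, 0.999, 0.0]
force: [-7.5, 0.0, 1.7]
grip_width: 0.0251
gripper_force: 24.5
```

Call:
servo_tool(
  targets=[0.0005,0,0,0,0,0,-0.6,0.001,0,0,0,0,0,-0.6,0.0015,0.0001,0,0,0,0,-0.6,0.002,0.0002,0,0,0,0,-0.6,0.0025,0.0002,0,0,0,0,-0.6,0.0025,0.0002,0,0,0,0,-0.6,0.0025,0.0002,0,0,0,0,-0.6,0.0025,0.0002,0,0,0,0,-0.6,0.0025,0.0002,0,0,0,0,-0.6,0.0025,0.0002,0,0,0,0,-0.6],
)

```text
t: 11.03
tcp_pos: [0.4253, -0.0935, 0.0845]
ee_rot: [-0.001, -0.045, 0.999, 0.0]
force: [-7.5, 0.6, 2.1]
grip_width: 0.0256
gripper_force: 24.5
```

Call:
servo_tool(
  targets=[0.0005,0,0,0,0,0,-0.6,0.001,0,0,0,0,0,-0.6,0.0015,0.0001,0,0,0,0,-0.6,0.002,0.0002,0,0,0,0,-0.6,0.0025,0.0002,0,0,0,0,-0.6,0.0025,0.0002,0,0,0,0,-0.6,0.0025,0.0002,0,0,0,0,-0.6,0.0025,0.0002,0,0,0,0,-0.6,0.0025,0.0002,0,0,0,0,-0.6,0.0025,0.0002,0,0,0,0,-0.6],
)

```text
t: 11.87
tcp_pos: [0.4273, -0.0933, 0.0845]
ee_rot: [-0.001, -0.045, 0.999, 0.0]
force: [-7.1, 0.2, 2.3]
grip_width: 0.0251
gripper_force: 24.4
```

Call:
servo_tool(
  targets=[0.0005,0,0,0,0,0,-0.6,0.001,0,0,0,0,0,-0.6,0.0015,0.0001,0,0,0,0,-0.6,0.002,0.0002,0,0,0,0,-0.6,0.0025,0.0002,0,0,0,0,-0.6,0.0025,0.0002,0,0,0,0,-0.6,0.0025,0.0002,0,0,0,0,-0.6,0.0025,0.0002,0,0,0,0,-0.6,0.0025,0.0002,0,0,0,0,-0.6,0.0025,0.0002,0,0,0,0,-0.6],
)

```text
t: 12.7
tcp_pos: [0.4292, -0.0931, 0.0844]
ee_rot: [-0.001, -0.045, 0.999, 0.0]
force: [-6.4, 0.3, 1.8]
grip_width: 0.0253
gripper_force: 24.4
```

Call:
servo_tool(
  targets=[0.0005,0,0,0,0,0,-0.6,0.001,0,0,0,0,0,-0.6,0.0015,0.0001,0,0,0,0,-0.6,0.002,0.0002,0,0,0,0,-0.6,0.0025,0.0002,0,0,0,0,-0.6,0.0025,0.0002,0,0,0,0,-0.6,0.0025,0.0002,0,0,0,0,-0.6,0.0025,0.0002,0,0,0,0,-0.6,0.0025,0.0002,0,0,0,0,-0.6,0.0025,0.0002,0,0,0,0,-0.6],
)

```text
t: 13.53
tcp_pos: [0.4296, -0.093, 0.0843]
ee_rot: [-0.003, -0.045, 0.999, 0.0]
force: [-17.7, -1.2, 7.9]
grip_width: 0.0248
gripper_force: 25.0
```

Hook bears on the bar: force rose from 6 to 18 N and the motion stopped. Next I release and lift off.

Call:
servo_tool(
  targets=[-0.0003,0,0,0,0,0,0.1,-0.0003,0,0,0,0,0,0.1,-0.0003,0,0,0,0,0,0.1,-0.0003,0,0,0,0,0,0.1,-0.0003,0,0,0,0,0,0.1,-0.0003,0,0.02,0,0,0,0.1,-0.0003,0,0.05,0,0,0,0.1,-0.0003,0,0.08,0,0,0,0.1,-0.0003,0,0.12,0,0,0,0.1,-0.0003,0,0.15,0,0,0,0.1],
)

```text
t: 14.37
tcp_pos: [0.4322, -0.0932, 0.2071]
ee_rot: [0.001, -0.045, 0.999, -0.0]
force: [0.4, -0.3, 0.4]
grip_width: 0.0468
gripper_force: 0.0
```

Call:
servo_tool(
  targets=[-0.04,0,0.03,0,0,0,-1,-0.08,0,0.06,0,0,0,-1,-0.1,0,0.06,0,0,0,-1,-0.1,0,0.06,0,0,0,-1,-0.1,0,0.06,0,0,0,-1,-0.1,0,0.06,0,0,0,-1,-0.1,0,0.06,0,0,0,-1,-0.1,0,0.06,0,0,0,-1,-0.1,0,0.06,0,0,0,-1,-0.1,0,0.06,0,0,0,-1],
)

```text
t: 15.2
tcp_pos: [0.352, -0.093, 0.2526]
ee_rot: [-0.0, -0.046, 0.999, 0.0]
force: [-0.0, 0.0, 0.3]
grip_width: 0.0
gripper_force: 0.0
```

```bash
python3 - <<'E'
from h import *
np.set_printoptions(precision=4,suppress=True)
p=shot('scene');s=env.get_state();print(s['tcp_pos'],s['ee_rot'],s['q'],s['force'],s['grip_width'])
w=shot('wrist')
for n,q in(('s',p),('w',w)):
  for l in ['t_bar','hook_end','handle','handle_end']:print(n,l,[(x['at'],round(x['score'],2))for x in env.boxes_of(l,q)[:2]])
a=cv2.resize(p['img'][200:320,250:370],(400,400));b=cv2.resize(w['img'][120:420,170:470],(400,400))
cv2.imwrite('pics/c5.png',np.hstack([a,b])[:,:,::-1])
E
```

```text
[ 0.352  -0.093   0.2527] [-0.0003 -0.0455  0.999   0.0003] [-0.6223 -0.6258 -0.4798  1.7176  0.0001 -0.7134] [-0.1583  0.5723  0.4135] -2.355572677043761e-05
s t_bar [([298.2, 280.6], 0.78), ([393.8, 322.2], 0.48)]
s hook_end [([297.1, 282.3], 0.8), ([356.9, 272.3], 0.55)]
s handle [([336.6, 243.1], 0.9)]
s handle_end [([336.4, 243.1], 0.68)]
w t_bar [([311.0, 290.8], 0.85)]
w hook_end [([307.8, 289.5], 0.65), ([312.1, 265.8], 0.27)]
w handle [([314.6, 415.3], 0.67), ([309.6, 290.0], 0.5)]
w handle_end [([318.4, 413.4], 0.92)]
```

View pics/c5.png

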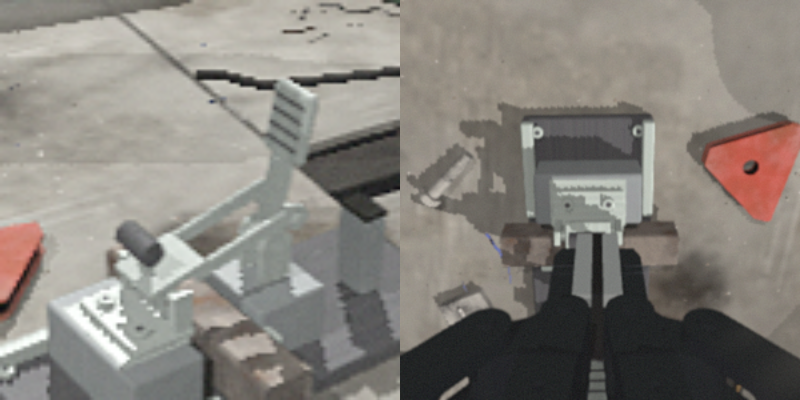

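The picture shows the claw hooked over the bar, the T-bar low and the handle leaning slightly back. Next I bring the shut fingers up in front of the handle.

Call:
servo_tool(
  targets=[0.05,0.002,0,0,0,0,-1,0.1,0.004,0,0,0,0,-1,0.15,0.006,-0.01,0,0,0,-1,0.1757,0.006,-0.04,0,0,0,-1,0.1757,0.006,-0.08,0,0,0,-1,0.1757,0.006,-0.12,0,0,0,-1,0.1757,0.006,-0.1484,0,0,0,-1,0.1757,0.006,-0.1484,0,0,0,-1,0.1757,0.006,-0.1484,0,0,0,-1,0.1757,0.006,-0.1484,0,0,0,-1],
)

```text
t: 16.53
tcp_pos: [0.4931, -0.0887, 0.136]
ee_rot: [0.001, -0.045, 0.999, -0.0]
force: [0.5, 0.8, -0.5]
grip_width: -0.0002
gripper_force: 0.0
```

Call:
servo_tool(
  targets=[0.005,0,0,0,0,0,-1,0.01,0.001,0,0,0,0,-1,0.015,0.001,0,0,0,0,-1,0.02,0.002,0,0,0,0,-1,0.0225,0.002,0,0,0,0,-1,0.025,0.002,0,0,0,0,-1,0.0275,0.0025,0,0,0,0,-1,0.03,0.003,0,0,0,0,-1,0.0325,0.003,0,0,0,0,-1,0.0325,0.003,0,0,0,0,-1],
)

```text
t: 17.37
tcp_pos: [0.5169, -0.086, 0.1335]
ee_rot: [-0.002, -0.045, 0.999, -0.0]
force: [-7.3, -1.9, 0.6]
grip_width: 0.0003
gripper_force: 4.2
```

Call:
servo_tool(
  targets=[0.0028,0,-0.0014,0,0,0,-1,0.0056,0.0005,-0.0028,0,0,0,-1,0.0085,0.0008,-0.0042,0,0,0,-1,0.0127,0.0011,-0.0063,0,0,0,-1,0.0169,0.0015,-0.0085,0,0,0,-1,0.021,0.0019,-0.0106,0,0,0,-1,0.025,0.0023,-0.0134,0,0,0,-1,0.0288,0.0027,-0.0162,0,0,0,-1,0.0325,0.003,-0.019,0,0,0,-1,0.0325,0.003,-0.019,0,0,0,-1],
)

```text
t: 18.2
tcp_pos: [0.5446, -0.0834, 0.1194]
ee_rot: [-0.0, -0.045, 0.999, 0.0]
force: [-3.4, 0.8, 4.8]
grip_width: -0.0
gripper_force: 2.7
```

```bash
python3 - <<'E'
from h import *
p=shot('scene');s=env.get_state();print(s['tcp_pos'],s['force'])
cv2.imwrite('pics/c6.png',cv2.resize(p['img'][200:320,250:370],(400,400))[:,:,::-1])
E
```

```text
[ 0.54459852 -0.08336664  0.11943927] [-1.98043964  1.00756701  4.32826353]
```

View pics/c6.png

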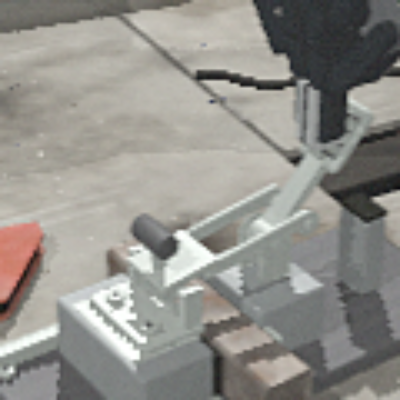

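The handle is at about 135°, and both the jaw block and the T-bar have shifted towards the tube, so it is still hooked. I continue the swing.

Call:
servo_tool(
  targets=[0.0032,0.0003,-0.0034,0,0,0,-1,0.0064,0.0006,-0.0068,0,0,0,-1,0.0096,0.0009,-0.0102,0,0,0,-1,0.0122,0.0011,-0.0142,0,0,0,-1,0.0148,0.0013,-0.0182,0,0,0,-1,0.0174,0.0016,-0.0221,0,0,0,-1,0.0194,0.0018,-0.0264,0,0,0,-1,0.0214,0.002,-0.0308,0,0,0,-1,0.0232,0.0021,-0.0351,0,0,0,-1,0.0232,0.0021,-0.0351,0,0,0,-1],
)

```text
t: 19.08
tcp_pos: [0.5636, -0.0816, 0.0909]
ee_rot: [0.0, -0.046, 0.999, 0.0]
force: [0.3, 1.1, 1.0]
grip_width: 0.0001
gripper_force: 0.5
```

Call:
servo_tool(
  targets=[0.0006,0,-0.0023,0,0,0,-1,0.0012,0.0001,-0.0046,0,0,0,-1,0.0019,0.0002,-0.0069,0,0,0,-1,0.0022,0.0002,-0.0083,0,0,0,-1,0.0025,0.0002,-0.0097,0,0,0,-1,0.003,0.0003,-0.0111,0,0,0,-1,0.003,0.0003,-0.0124,0,0,0,-1,0.003,0.0003,-0.0124,0,0,0,-1,0.003,0.0003,-0.0124,0,0,0,-1,0.003,0.0003,-0.0124,0,0,0,-1],
)

```text
t: 19.92
tcp_pos: [0.5652, -0.0816, 0.0807]
ee_rot: [-0.0, -0.045, 0.999, 0.0]
force: [-1.1, -0.8, 0.1]
grip_width: -0.0002
gripper_force: 0.0
```

```bash
python3 - <<'E'
from h import *
p=shot('scene');s=env.get_state();print(s['tcp_pos'],s['force'])
cv2.imwrite('pics/c7.png',cv2.resize(p['img'][200:320,250:370],(400,400))[:,:,::-1])
E
```

```text
[ 0.56521936 -0.08156945  0.08083812] [ 0.31941337  0.154334   -1.27267331]
```

View pics/c7.png

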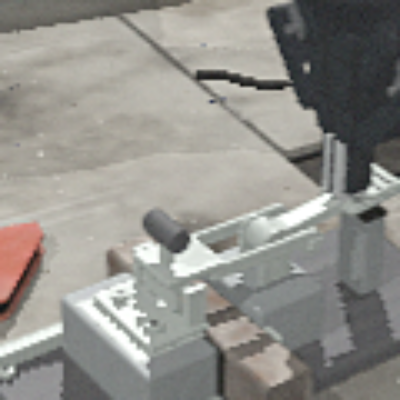

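The lever is past centre, nearly level and falling on its own, with no force on the fingers. I follow it down gently to confirm.

Call:
servo_tool(
  targets=[0,0,0,0,0,0,-1,0,0,0,0,0,0,-1,0,0,-0.001,0,0,0,-1,0,0,-0.002,0,0,0,-1,0,0,-0.003,0,0,0,-1,0,0,-0.004,0,0,0,-1,0,0,-0.005,0,0,0,-1,0,0,-0.006,0,0,0,-1,0,0,-0.006,0,0,0,-1,0,0,-0.006,0,0,0,-1],
)

```text
t: 20.8
tcp_pos: [0.5653, -0.0816, 0.0761]
ee_rot: [-0.0, -0.045, 0.999, 0.0]
force: [-0.5, -0.3, 0.1]
grip_width: -0.0002
gripper_force: 0.0
```

Still no contact at 76 mm, so the lever has gone down ahead of the fingers. I retreat and look.

Call:
servo_tool(
  targets=[0,0,0.04,0,0,0,-1,0,0,0.08,0,0,0,-1,0,0,0.12,0,0,0,-1,0,0,0.16,0,0,0,-1,0,0,0.16,0,0,0,-1,-0.05,0.05,0.16,0,0,0,-1,-0.1,0.1,0.16,0,0,0,-1,-0.1,0.15,0.16,0,0,0,-1,-0.1,0.2,0.16,0,0,0,-1,-0.1,0.25,0.16,0,0,0,-1],
)

```text
t: 21.63
tcp_pos: [0.4852, 0.101, 0.2045]
ee_rot: [0.001, -0.045, 0.999, -0.0]
force: [1.3, 0.2, 0.1]
grip_width: 0.0
gripper_force: 0.0
```

Call:
servo_tool(
  targets=[0,0,0,0,0,0,-1,0,0,0,0,0,0,-1,0,0,0,0,0,0,-1,0,0,0,0,0,0,-1,0,0,0,0,0,0,-1,0,0,0,0,0,0,-1,0,0,0,0,0,0,-1,0,0,0,0,0,0,-1,0,0,0,0,0,0,-1,0,0,0,0,0,0,-1],
)

```text
t: 22.47
tcp_pos: [0.4862, 0.0995, 0.2042]
ee_rot: [-0.0, -0.045, 0.999, 0.0]
force: [0.3, 0.5, -0.3]
grip_width: 0.0002
gripper_force: 0.0
```

```bash
python3 - <<'E'
from h import *
p=shot('scene');t=shot('top');s=env.get_state();print(s['tcp_pos'],s['force'])
a=cv2.resize(p['img'][200:320,250:370],(400,400));b=cv2.resize(t['img'][210:390,280:460],(400,400))
cv2.imwrite('pics/c8.png',np.hstack([a,b])[:,:,::-1])
E
```

```text
[0.48621755 0.09966383 0.20422469] [ 0.55667706 -0.56782577  0.27331228]
```

View pics/c8.png

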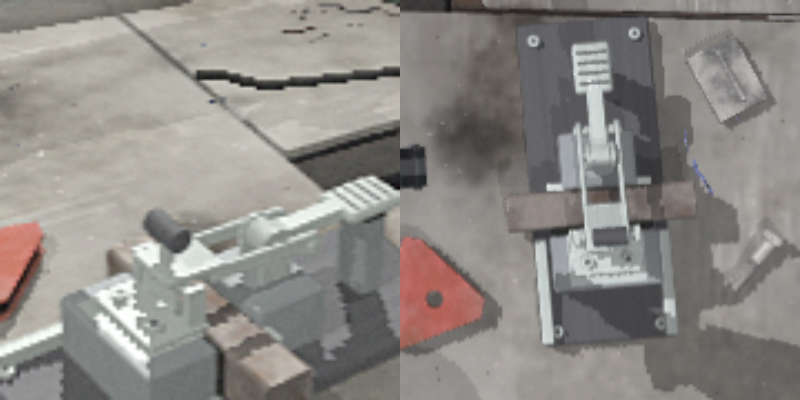

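The lever lies on the rest post, and the jaw has been drawn in about 10 mm (block edge moved about 6 px in the top view). The loose things have not moved. I'll check for stillness and hand in.

Call:
servo_tool(
  targets=[0,0,0,0,0,0,-1,0,0,0,0,0,0,-1,0,0,0,0,0,0,-1,0,0,0,0,0,0,-1,0,0,0,0,0,0,-1,0,0,0,0,0,0,-1,0,0,0,0,0,0,-1,0,0,0,0,0,0,-1,0,0,0,0,0,0,-1,0,0,0,0,0,0,-1],
)

```text
t: 23.4
tcp_pos: [0.4862, 0.0997, 0.2042]
ee_rot: [0.0, -0.045, 0.999, 0.0]
force: [-0.3, 0.8, -0.1]
grip_width: 0.0003
gripper_force: 0.0
```

```bash
python3 - <<'E'
from h import *
p=shot('scene');b=cv2.resize(p['img'][200:320,250:370],(400,400))
a=cv2.imread('pics/c8.png')[:,:400,::-1]
d=np.abs(a.astype(int)-b).max(2)[180:,60:]
print((d>40).sum())
if (d>40).sum()<300: print(env.job_done())
E
```

```text
0
the job is handed in; nothing more can be done
None
```

The tube is clamped: the claw is hooked over the keeper, the lever went over centre and lies still on its rest, the jaw is drawn in about 10 mm (estimated from the top camera), and the loose things are where they were; I handed the job in at about 23 s, and no verdict came back.

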